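Lock the keyed disc on the label-roll unwinder

ROBOT

A 7-joint arm with a two-finger parallel gripper is mounted at the origin on the work surface. World frame = base frame: x ahead of the robot, y to its left, z up, the work surface at z = 0. Lengths are in mm, angles in rad, forces in N, time in s.
With the tool pointing down it reaches from about 400 to 875 mm from the base axis. Payload 4.4 kg.
Tool frame: the origin (TCP) lies on the centre line of the jaws, within the pads' length; the fingertips stand 11 mm ahead of it and the grasp point (between the pads) lies 8 mm behind it; z points along the fingers, y is the direction in which the jaws open and shut (so a half turn about z gives the same grasp; the last joint's range is limited). The gripper opens to 85 mm and grips with 20 to 120 N. Pads are 22 mm wide; open, the fingers measure 114 mm over their backs; the gripper's body (76 mm by 85 mm) begins 54 mm behind the grasp point. The pads swing forward as they close: fully open they stand 13 mm farther back than shut.
Start: joints at [-1.262, 0.628, 0.038, 1.517, -0.027, 0.996, -0.02], TCP at [237.934, 604.901, 242.313] pointing down, gripper open.
Joint ranges: [-3.06, 3.06], [-0.37, 2.12], [-1.25, 1.32], [0.18, 2.47], [-1.1, 4.24], [0.23, 1.98], [-2.94, 2.94]. Speed limits (rad/s): [2.57, 2.57, 3.14, 3.14, 3.14, 3.14, 3.14].

INTERFACE

Orientations are given as a rotation vector (axis times angle).
In Python, from plant import manip gives the robot as it stands. The module is installed in compiled form; this text tells all that it offers.
- The arm moves only by the tool play_rows, never from a script. Its argument "increments" is a list of rows, each a list of 3 entries, a list of its own where there are three numbers: the shift along the world's x, y, z in cm, then the turn about the world's z in degrees, then the closure, from 0 (fully open) to 1 (shut). A call has 1 to 10 rows; each row is the pose to reach, as a shift and turn from the pose measured when the call began; what a row does not reach only later rows make up. A row lasts 1/8 s, in which the tool goes at most 62.5 mm and 10.7 degrees, less where a joint would pass 70% of its speed; a pose out of reach is approached as far as the arm can. A call with a gripper value outside its range is refused whole. The fingers move at their own pace and stop on an object; the grip force is fixed at half the most. Time passes only in rows, so rows that repeat a pose let the fingers close. It gives the time, the measured TCP pose, the force and the opening at its end, in the units of the state.
- manip.observe(): the state, without advancing time (a new reading comes with each control period).
- manip.get_image(name): name is "scene" or "top" or "wrist"; returns the picture (400x640x3 uint8, blue, green, red); there is no depth.
- manip.camera_params(name): a dict with "mtx" (3x3 intrinsics, pixels), "world_from_camera" (4x4, takes a point from camera to world coordinates); the wrist camera has in their place "hand_eye" (4x4, takes a point from camera to tool coordinates, whose origin is the TCP and whose axes are the flange's). Camera axes: x right, y up, looking along -z (the intrinsics and any distortion apply to the point x, -y, -z); pixel columns grow to the right and rows downward; lengths in mm; the calibration is good to about 2 mm. A picture is of the moment at which its call begins: read the wrist's pose just before it. camera_params takes no time and is no camera call.
- manip.finish_job(): hands the job in, once; it reports no verdict.
The state is a dict: "time": time; "joints": joint angles; "joint_velocities": joint speeds; "joint_efforts": joint torques, N m; "position": TCP position; "eef_rot": TCP orientation; "contact_force": force on the tool from outside, world axes, zero at the start; "ft_torque": the same for the moment, N m; "opening": finger opening in mm.
Only numpy, scipy, OpenCV 4.12 (cv2) and the standard library are available. Lean on these libraries where they do the work, as an engineer would, in place of code of your own. Each camera call takes 0.05 s, during which the arm holds its last target.

TASK

Lock the label roll on its unwinder: with a fingertip, push the blue disc round by its yellow stud until the notch in its rim stands over the red key post, then press the disc straight down until it is fully home on the post, and move clear. Only push and press: never lift the disc, and leave the tape roll, the carton and the pen cup where they stand.

Things in the scene. Friction and masses are not known exactly. Their poses are not given: they have to be found in the camera images.
- unwinder: The label-roll unwinder, fixed to the table: round grey base plate 168 mm across and 14 mm thick (origin at the centre of its underside, z up), with a white label roll (radius 46 mm, top 74 mm above the table) on an upright spindle through its centre. The red key post rises from the base on its own +x side. The unwinder stands anywhere in front of the robot, turned any way.
- key (a point): Point on the top of the red key post, 56 mm from the spindle axis, 85 mm above the table. The post is 8 mm wide across (tangentially), with a rounded top, and reaches radially from 53 to 78 mm from the axis, so its outer 17 mm shows beyond the disc's rim; the outermost 10 mm (68 to 78 mm from the axis) stand taller, to 102 mm above the table. It does not move.
- notch (a point): Centre of the notch in the blue disc's rim, on the disc's upper face, 56 mm from the spindle axis. The notch is 13 mm wide, open at the rim and about 13 mm deep, with a white stripe along each side. The disc is painted metal, 122 mm across and 6 mm thick; its upper face is 92 mm above the table at the start and 82 mm when seated.
- stud (a point): Centre of the top of the yellow stud (16 mm diameter, 18 mm high above the disc's upper face) that stands on the disc 40 mm from the spindle axis, exactly opposite the notch. Pushing it sideways along its circle turns the disc about the upright spindle either way, without end; it takes about 2 N and the disc stays where it is left.
- cap (a point): Centre of the flat top of the steel cap (32 mm diameter, 8 mm above the disc's upper face) on the spindle axis in the middle of the disc. Cap and disc go down and up together and never tilt; about 4 to 5 N of downward push moves them, and they stay where left (seating stops hard).
- seat (a joint): How far disc and cap have been pressed down the spindle, in m: 0 at the start, 0.010 fully home, negative if lifted. Friction alone holds it. It goes down only with the notch over the key post (lined up within about 2 mm sideways at the rim it goes freely); otherwise the post stops the disc after 1 to 3 mm.
- disc (a joint): Angle of the disc about the spindle in rad, counterclockwise from above; 0 (or any full turn) has the notch over the key post.
- tape: Roll of brown packing tape standing on its flat side, 96 mm across, 48 mm high, loose; origin at the centre of its underside. Leave alone.
- carton: Small cardboard carton 90 x 65 x 60 mm high, loose; origin at the centre of its underside. Leave alone.
- pencup: Black pen cup, 72 mm across the rim, 85 mm high, with three pens in it (their tips 115 mm above the table), loose; origin at the centre of its underside. Leave alone.
Mind the look-alikes: they are no part of the job. What is shaped like the unwinder but turquoise is not meant.

How it is judged:
By the outcome, as a careful person would: the job done as asked, in the order asked, and still so for the second after the job is handed in, with the robot touching nothing.
It also fails if it takes over 45 s, if anything falls off the work surface, if the arm or the gripper's body presses on something with over 40 N, if the wrist force passes 120 N, or if a joint passes its speed limit or range.

## Working session

There is one attempt and no reset: what is moved stays moved. The work goes in short steps, Python scripts to look and compute and a tool call to move; the robot and the scene stay as the last step left them, time stands still between calls to the robot, and variables do not carry over. Pictures are saved under pics/ and viewed, and the job is handed in when it is done.

Besides the shell and the picture viewer there is one more tool, called as name(argument=value, ...), one argument or row to a line, values as JSON. play_rows: Moves the arm, as the interface text tells. Its arguments: {"type":"object","properties":{"increments":{"type":"array"}},"required":["increments"]}

```bash
mkdir -p pics
python3 - <<'E'
from plant import manip
import cv2,numpy as np
np.set_printoptions(precision=4,suppress=True)
s=manip.observe();print(s)
for n in["scene","top"]:
    cv2.imwrite(f"pics/{n}0.png",manip.get_image(n)); print(n,manip.camera_params(n))
print(manip.camera_params("wrist"))
E
```

```text
{'time': 0.0, 'joints': array([-1.2618,  0.6293,  0.0385,  1.5184, -0.027 ,  0.9963, -0.02  ]), 'joint_velocities': array([ 0.0011, -0.0003, -0.    , -0.0003, -0.0024, -0.0001,  0.0015]), 'joint_efforts': array([  0.0005, -56.3407,   1.2269, -19.3441,   0.0111,   0.0104,
         0.    ]), 'position': array([237.7216, 604.306 , 241.4074]), 'eef_rot': array([-0.5853, -3.0863,  0.003 ]), 'contact_force': array([ 0.234 ,  0.3535, -0.6072]), 'ft_torque': array([-0.0081,  0.065 ,  0.0385]), 'opening': 85.36954536126116}
scene {'mtx': array([[453.1887,   0.    , 330.1956],
       [  0.    , 453.1887, 201.6864],
       [  0.    ,   0.    ,   1.    ]]), 'world_from_camera': array([[   0.872 ,   -0.3582,    0.3337,  919.2772],
       [   0.4894,    0.6555,   -0.5752, -576.2701],
       [  -0.0127,    0.6649,    0.7469,  857.348 ],
       [   0.    ,    0.    ,    0.    ,    1.    ]])}
top {'mtx': array([[382.8344,   0.    , 325.1438],
       [  0.    , 382.8344, 201.3433],
       [  0.    ,   0.    ,   1.    ]]), 'world_from_camera': array([[   0.0223,    0.9876,   -0.1552,  460.8847],
       [  -0.9997,    0.0235,    0.0054,   -2.457 ],
       [   0.009 ,    0.1551,    0.9879, 1091.3012],
       [   0.    ,    0.    ,    0.    ,    1.    ]])}
{'mtx': array([[334.0929,   0.    , 317.3639],
       [  0.    , 334.0929, 206.7846],
       [  0.    ,   0.    ,   1.    ]]), 'hand_eye': array([[  -0.0003,    0.9517,    0.3069,   78.8208],
       [   1.    ,    0.0003,    0.0001,    0.8658],
       [  -0.    ,    0.3069,   -0.9517, -131.5519],
       [   0.    ,    0.    ,    0.    ,    1.    ]])}
```

View pics/scene0.png

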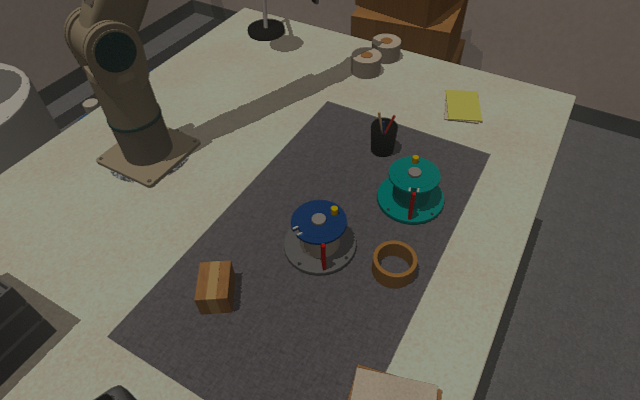

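View pics/top0.png

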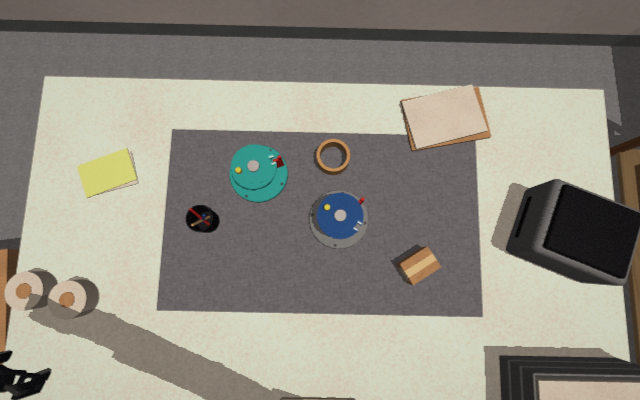

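Candidates: the blue-disc unwinder is at top (340,215) / scene (319,230), and the turquoise look-alike is at top (255,168) / scene (414,180). By the description I choose the blue one. Next is a close crop to check it.

Run:
```python
import cv2,numpy as np
a=cv2.imread("pics/top0.png")[175:260,295:385]; b=cv2.imread("pics/scene0.png")[190:280,275:365]
f=lambda i:cv2.resize(i,(i.shape[1]*6,i.shape[0]*6),interpolation=cv2.INTER_CUBIC)
cv2.imwrite("pics/ct.png",f(a));cv2.imwrite("pics/cs.png",f(b))
```

```text
(no output)
```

View pics/ct.png

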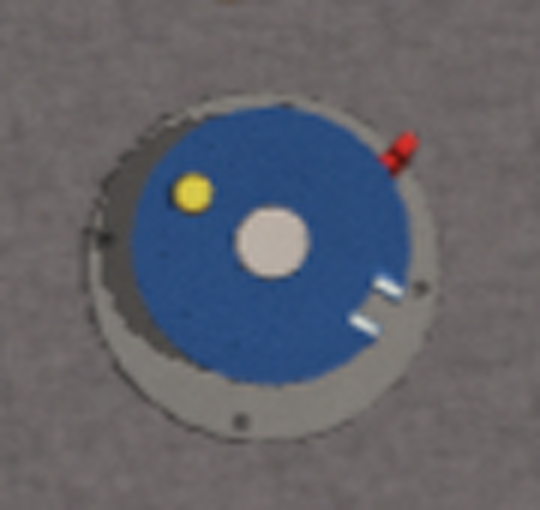

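View pics/cs.png

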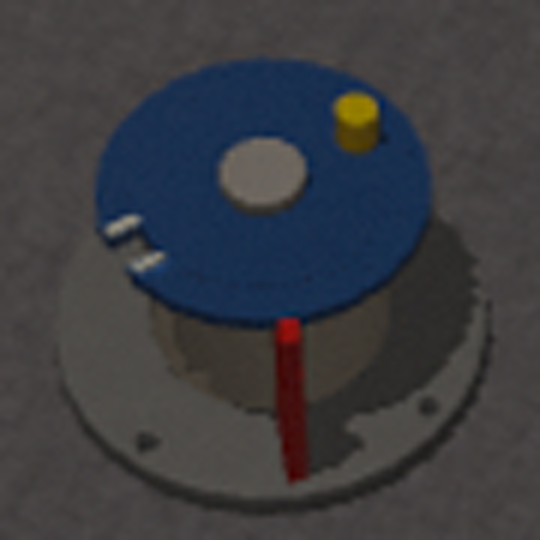

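The crop confirms the blue disc. In top-image pixels: cap (340.3,215.3), stud (327.2,207.2), notch (358,226), red post tip (362,199).

```bash
cat > h.py <<'E'
from plant import manip
import cv2,numpy as np
np.set_printoptions(precision=4,suppress=True)
from scipy.spatial.transform import Rotation as R
def ray(p,cam,z,T=None):
    P=manip.camera_params(cam);M=P["mtx"]
    if T is None:T=P["world_from_camera"]
    d=T[:3,:3]@np.array([(p[0]-M[0,2])/M[0,0],-(p[1]-M[1,2])/M[1,1],-1]);o=T[:3,3]
    return (o+d*(z-o[2])/d[2])[:2]
def wristT(s):
    T=np.eye(4);T[:3,:3]=R.from_rotvec(s["eef_rot"]).as_matrix();T[:3,3]=s["position"]
    return T@manip.camera_params("wrist")["hand_eye"]
E
python3 - <<'E'
from h import *
def rep(cam,off,pts):
    W={}
    for k,(x,y,z) in pts.items(): W[k]=ray(((x+.5)/6-.5+off[0],(y+.5)/6-.5+off[1]),cam,z)
    for k,w in W.items():
        d=w-W['cap'];print(cam,k,w,'r',np.hypot(*d),'ang',np.degrees(np.arctan2(d[1],d[0])))
rep("top",(295,175),dict(cap=(272,242,100),stud=(193,193,110),s1=(388,287,92),s2=(364,324,92),post=(407,143,102),base=(265,267,14)))
rep("scene",(275,190),dict(cap=(263,172,100),stud=(356,105,110),s1=(123,225,92),s2=(147,262,92),post=(288,325,102)))
P=manip.camera_params("top")
# blue ellipse
for n in["top","scene"]:
    im=cv2.imread(f"pics/{n}0.png");h=cv2.cvtColor(im,cv2.COLOR_BGR2HSV)
    m=cv2.inRange(h,(105,120,40),(125,255,255));c=max(cv2.findContours(m,0,1)[0],key=cv2.contourArea)
    w=np.array([ray(p[0],n,92) for p in cv2.convexHull(c)]).astype(np.float32)
    print(n,cv2.minEnclosingCircle(w))
E
```

```text
top cap [581.7553 -47.1998] r 0.0 ang 0.0
top stud [601.0199 -12.3067] r 39.85790705932579 ang 61.096785024472055
top s1 [564.1262 -98.5786] r 54.31919112896171 ang -108.93817248426687
top s2 [547.6982 -88.2503] r 53.33883676997024 ang -129.6804121095931
top post [ 626.4283 -105.3853] r 73.35685827606667 ang -52.484157399095984
top base [580.2999 -47.9746] r 1.6488000510086367 ang -151.97078600282714
scene cap [582.0349 -47.1719] r 0.0 ang 0.0
scene stud [600.2439 -10.5665] r 40.884248423907465 ang 63.55238091181709
scene s1 [546.7765 -87.0958] r 53.2642042509209 ang -131.44905333541328
scene s2 [563.2256 -97.1937] r 53.441318669983445 ang -110.60744341757525
scene post [ 624.8656 -103.3255] r 70.6236232257317 ang -52.66579089933184
top ((581.7413940429688, -46.606693267822266), 60.713043212890625)
scene ((581.9263305664062, -48.00448989868164), 62.46334457397461)
```

play_rows(
  increments=[
    [[2.8,-4.5,0],0,1],
    [[5.5,-9,0],0,1],
    [[8.3,-13.5,0],-1,1],
    [[11,-18,0],-2,1],
    [[13.8,-22.5,0],-3,1],
    [[16.6,-27,0],-4,1],
    [[19.4,-31.5,0],-5,1],
    [[22.1,-36,0],-6,1],
    [[24.9,-40.5,0],-7,1],
    [[27.6,-45,0],-7,1],
  ],
)

```text
time: 1.35
position: [514.3, 152.8, 241.3]
eef_rot: [-0.772, -3.044, 0.003]
contact_force: [1.7, 0.9, -0.4]
opening: 0.0
```

Run:
```python
from h import *
s=manip.observe();print(s["time"],s["position"],s["joints"],s["opening"],R.from_rotvec(s["eef_rot"]).as_matrix()[:,0])
```

```text
1.35 [514.3022 152.8495 241.2782] [-0.4071  0.469   0.095   1.8366 -0.0561  0.8402  0.789 ] 0.01916666021804168 [-0.879   0.4767  0.0002]
```

play_rows(
  increments=[
    [[2.8,-4.5,0],0,1],
    [[5.5,-9,-1],0,1],
    [[8.3,-13.5,-2],0,1],
    [[11,-17.8,-3],0,1],
    [[11,-17.8,-3],0,1],
    [[11,-17.8,-3],0,1],
  ],
)

```text
time: 2.1
position: [623.7, -24.6, 210.7]
eef_rot: [-0.772, -3.043, 0.002]
contact_force: [0.5, 0.5, 0.8]
opening: 0.2
```

Run:
```python
from h import *
s=manip.observe();im=manip.get_image("wrist");cv2.imwrite("pics/w1.png",im);np.save("w1.npy",wristT(s))
print(s["time"],s["position"],s["joints"],R.from_rotvec(s["eef_rot"]).as_matrix()[:,0])
```

```text
2.1 [623.7467 -24.611  210.6852] [-0.0635  0.6272  0.0944  1.6268 -0.0701  0.8936  1.1309] [-0.879   0.4769  0.002 ]
```

View pics/w1.png

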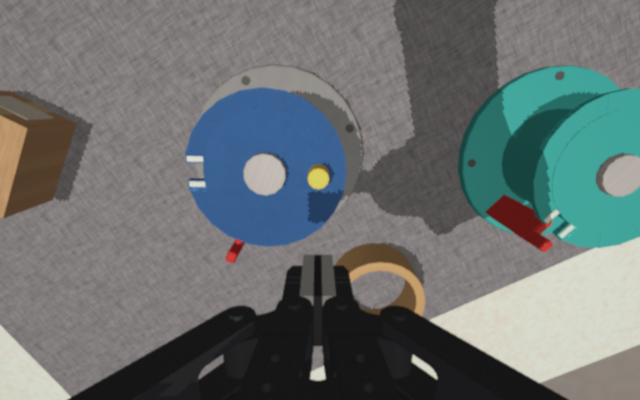

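Run:
```python
from h import *
T=np.load("w1.npy")
C=ray((265,174),"wrist",100,T)
for k,p,z in [("stud",(318,177.5),110),("s1",(195,158.5),92),("s2",(197,184),92),("notch",(196,171),92),("post",(235,251),102)]:
    w=ray(p,"wrist",z,T);d=w-C;print(k,w,np.hypot(*d),np.degrees(np.arctan2(d[1],d[0])))
print(C)
```

```text
stud [601.3466 -11.2197] 39.159894004833795 60.970720534246624
s1 [547.9474 -87.5765] 54.377702949575294 -129.238608409639
s2 [564.964  -97.5696] 54.93155330131662 -108.44502648699078
notch [556.1954 -92.4029] 53.73441668148746 -119.11911399349027
post [623.794  -97.9198] 66.85901831984043 -51.686730759998774
[582.344 -45.46 ]
```

play_rows(
  increments=[
    [[0,0,-4],0,1],
    [[0,0,-7],0,1],
    [[0,0,-9],0,1],
    [[0,0,-9.9],0,1],
    [[0,0,-9.9],0,1],
    [[0,0,-9.9],0,1],
  ],
)

```text
time: 2.9
position: [624.4, -23.3, 113.1]
eef_rot: [-0.77, -3.046, 0.001]
contact_force: [-0.3, 0.2, 0.1]
opening: 0.5
```

Run:
```python
from h import *
s=manip.observe();p=s["position"];print(s["time"],p,s["contact_force"])
C=np.array([582,-46.7]);x=R.from_rotvec(s["eef_rot"]).as_matrix()[:,0];a0=np.degrees(np.arctan2(x[1],x[0]))
for th in [61,66,71,76,81,86,91,96,101,106,111,116,121,124,127.6]:
    t=np.radians(th);q=C+40.5*np.array([np.cos(t),np.sin(t)])-19*np.array([-np.sin(t),np.cos(t)])
    print(th,np.round((q-p[:2])/10,2),round(th+90-a0,1))
```

```text
2.9 [624.4276 -23.3298 113.0865] [-0.2741  0.1921  0.0826]
61 [-0.62  0.28] -0.6
66 [-0.86  0.59] 4.4
71 [-1.13  0.87] 9.4
76 [-1.42  1.13] 14.4
81 [-1.73  1.37] 19.4
86 [-2.06  1.57] 24.4
91 [-2.41  1.75] 29.4
96 [-2.78  1.89] 34.4
101 [-3.15  2.  ] 39.4
106 [-3.53  2.08] 44.4
111 [-3.92  2.12] 49.4
116 [-4.31  2.14] 54.4
121 [-4.7   2.11] 59.4
124 [-4.93  2.08] 62.4
127.6 [-5.21  2.03] 66.0
```

play_rows(
  increments=[
    [[-0.6,0.3,-0.2],0,1],
    [[-0.85,0.6,-0.2],4,1],
    [[-1.15,0.85,-0.2],9,1],
    [[-1.4,1.15,-0.2],14,1],
    [[-1.75,1.35,-0.2],19,1],
    [[-2.05,1.55,-0.2],24,1],
    [[-2.4,1.75,-0.2],29,1],
    [[-2.8,1.9,-0.2],34,1],
    [[-2.8,1.9,-0.2],34,1],
  ],
)

```text
time: 4.03
position: [597.0, -4.3, 111.9]
eef_rot: [-0.153, 3.136, -0.001]
contact_force: [1.9, -0.1, 1.3]
opening: 0.2
```

```bash
cat > look.py <<'E'
from h import *
import sys
n=sys.argv[1]
s=manip.observe();im=manip.get_image("wrist");cv2.imwrite(f"pics/{n}.png",im);np.save(f"{n}.npy",wristT(s))
p=s["position"];print(s["time"],p,s["contact_force"],s["joints"])
C=np.array([582,-46.7]);x=R.from_rotvec(s["eef_rot"]).as_matrix()[:,0];a0=np.degrees(np.arctan2(x[1],x[0]))
print("toolx",a0)
for th in [96,101,106,111,116,121,124,126,127.6]:
    t=np.radians(th);q=C+40.5*np.array([np.cos(t),np.sin(t)])-19*np.array([-np.sin(t),np.cos(t)])
    print(th,np.round((q-p[:2])/10,2),round((th+90-a0+180)%360-180,1))
E
python3 look.py w2
```

```text
4.025 [596.9707  -4.3188 111.9103] [ 1.9116 -0.0814  1.2941] [ 0.0133  0.7181 -0.0849  1.7829  0.0939  0.6425  1.5425]
toolx -174.411032736355
96 [-0.03 -0.01] 0.4
101 [-0.4  0.1] 5.4
106 [-0.79  0.18] 10.4
111 [-1.17  0.22] 15.4
116 [-1.56  0.23] 20.4
121 [-1.95  0.21] 25.4
124 [-2.19  0.18] 28.4
126 [-2.34  0.16] 30.4
127.6 [-2.46  0.13] 32.0
```

View pics/w2.png

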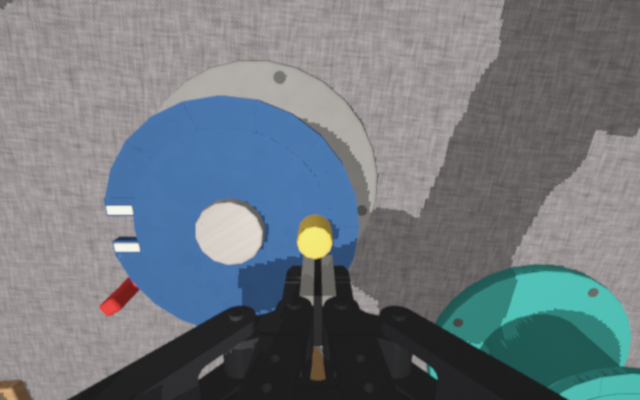

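The push works: stud (315,241) sits against the fingertips, and the notch (122,228) has turned towards the post (118,298). I'll continue to a little short of alignment and measure again.

play_rows(
  increments=[
    [[-0.4,0.1,0],5,1],
    [[-0.8,0.2,0],10,1],
    [[-1.15,0.2,0],15,1],
    [[-1.55,0.25,0],20,1],
    [[-1.95,0.2,0],25,1],
    [[-2.05,0.2,0],26.5,1],
    [[-2.05,0.2,0],26.5,1],
  ],
)

```text
time: 4.95
position: [576.8, -2.0, 112.0]
eef_rot: [-0.864, 3.018, 0.0]
contact_force: [1.5, 0.3, 0.1]
opening: -0.0
```

```bash
python3 look.py w3; python3 -c "
from h import *
im=manip.get_image('top');cv2.imwrite('pics/top3.png',im);cv2.imwrite('pics/ct3.png',cv2.resize(im[175:260,295:385],None,fx=6,fy=6,interpolation=2))"
```

```text
4.95 [576.7663  -1.9739 112.0185] [1.4763 0.3273 0.1056] [ 0.0904  0.7025 -0.2115  1.8378  0.2333  0.6231  1.8661]
toolx -148.04416221062348
96 [ 1.99 -0.25] -26.0
101 [ 1.62 -0.13] -21.0
106 [ 1.23 -0.06] -16.0
111 [ 0.85 -0.01] -11.0
116 [0.46 0.  ] -6.0
121 [ 0.07 -0.02] -1.0
124 [-0.17 -0.05] 2.0
126 [-0.32 -0.08] 4.0
127.6 [-0.44 -0.1 ] 5.6
```

View pics/w3.png

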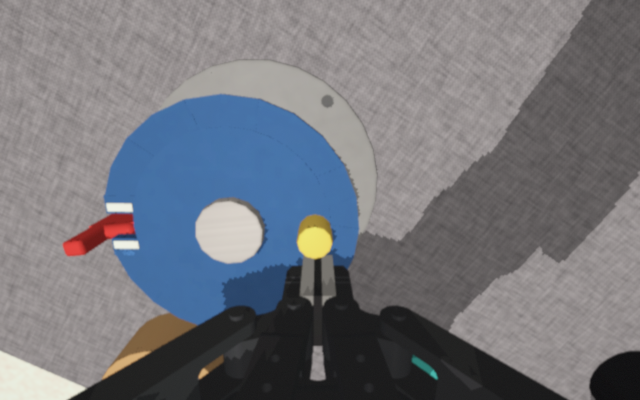

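View pics/ct3.png

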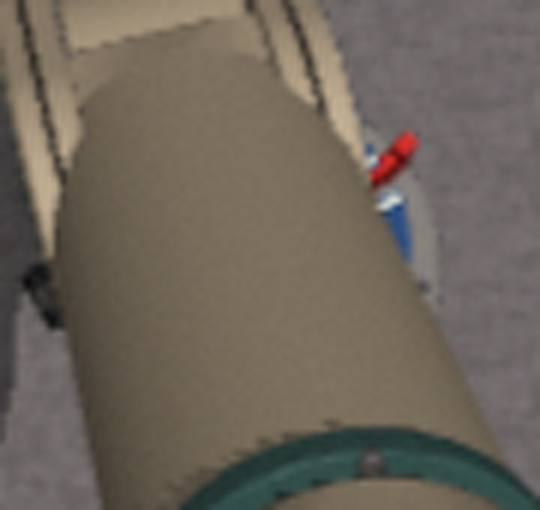

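```bash
python3 -c "
import cv2
im=cv2.imread('pics/w3.png');cv2.imwrite('pics/c3.png',cv2.resize(im[180:280,50:180],None,fx=6,fy=6,interpolation=2))"
```

```text
(no output)
```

View pics/c3.png

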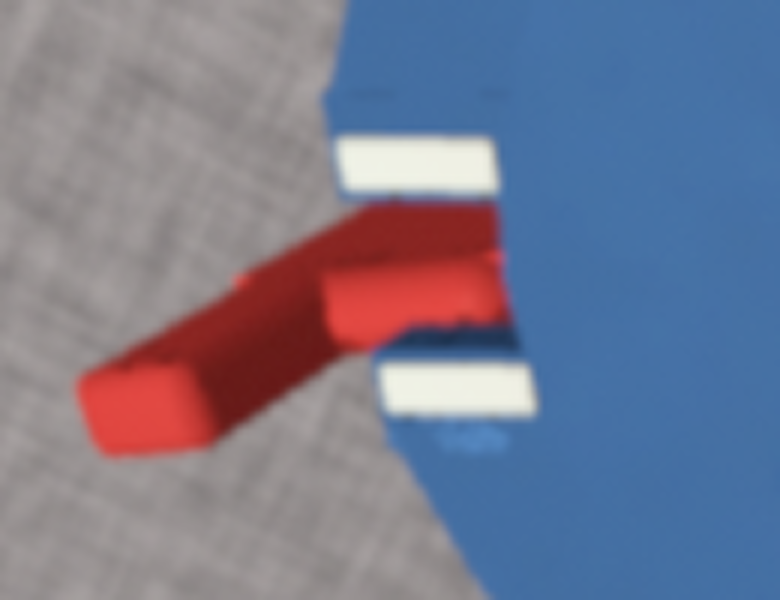

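```bash
cat > ang.py <<'E'
from h import *
def ang(n,off,f,C,pts):
    T=np.load(n+".npy");c=ray(C,"wrist",100,T);print("cap",c)
    for k,x,y,z in pts:
        p=((x+.5)/f-.5+off[0],(y+.5)/f-.5+off[1])
        w=ray(p,"wrist",z,T)
        for cc in (c,np.array([582,-46.7])):
            d=w-cc;print(k,w,np.hypot(*d),np.degrees(np.arctan2(d[1],d[0])))
E
python3 - <<'E'
from ang import *
T=np.load("w3.npy")
im=cv2.imread("pics/w3.png");h=cv2.cvtColor(im,cv2.COLOR_BGR2HSV)
m=cv2.inRange(h,(0,0,140),(180,60,255))[190:275,185:275]
c=max(cv2.findContours(m,0,1)[0],key=cv2.contourArea);e=cv2.fitEllipse(c);cap=(e[0][0]+185,e[0][1]+190);print(cap,e[1])
ang("w3",(50,180),6,cap,[("notch",437.5,277.5,92),("tall",150,412,102),("low",415,300,85)])
ang("w3",(0,0),1,cap,[("stud",314.5,242,110)])
E
```

```text
(228.1449966430664, 231.7487678527832) (60.838077545166016, 67.8489990234375)
cap [581.6284 -46.8251]
notch [610.0199 -92.0051] 53.360247778547844 -57.85442282426561
notch [610.0199 -92.0051] 53.26978329009757 -58.264412911205014
tall [ 625.6893 -103.4329] 71.73431827610914 -52.10451000232529
tall [ 625.6893 -103.4329] 71.6057193353219 -52.40061747443657
low [617.5954 -95.1323] 60.22631988937952 -53.33060863421955
low [617.5954 -95.1323] 60.10586866264574 -53.685931870302596
cap [581.6284 -46.8251]
stud [561.0437 -12.4857] 40.03653746781109 120.94051748556734
stud [561.0437 -12.4857] 40.12215731069263 121.48749829634579
```

Notch about -58.3°, post about -52.7°, so about 5.5° more is needed.

play_rows(
  increments=[
    [[-0.1,-0.02,0],1.5,1],
    [[-0.25,-0.05,0],3.5,1],
    [[-0.4,-0.09,0],5,1],
    [[-0.4,-0.09,0],5,1],
    [[-0.4,-0.09,0],5,1],
  ],
)

```text
time: 5.68
position: [572.4, -2.9, 111.9]
eef_rot: [-0.995, 2.978, 0.001]
contact_force: [1.6, 1.1, 2.0]
opening: -0.0
```

```bash
python3 look.py w4|head -2;python3 -c "
import cv2
im=cv2.imread('pics/w4.png');cv2.imwrite('pics/c4.png',cv2.resize(im[180:280,50:180],None,fx=6,fy=6,interpolation=2))"
```

```text
5.675 [572.4498  -2.919  111.9196] [1.6054 1.0541 2.0057] [ 0.1075  0.7004 -0.2355  1.8487  0.2601  0.621   1.9291]
toolx -143.03639317952857
```

View pics/c4.png

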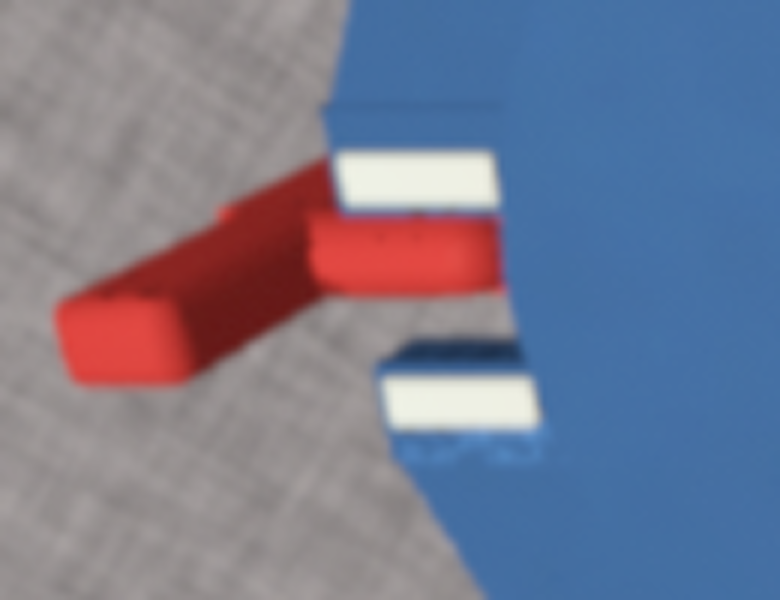

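Run:
```python
from ang import *
T=np.load("w4.npy")
im=cv2.imread("pics/w4.png");h=cv2.cvtColor(im,cv2.COLOR_BGR2HSV)
m=cv2.inRange(h,(0,0,140),(180,60,255))[190:275,185:275]
c=max(cv2.findContours(m,0,1)[0],key=cv2.contourArea);e=cv2.fitEllipse(c);cap=(e[0][0]+185,e[0][1]+190)
ang("w4",(50,180),6,cap,[("notch",438,292,92),("tall",122,341,102),("low",405,254,85)])
# reproject predicted tangential direction: post sides at z 85 r56
```

```text
cap [581.6443 -46.849 ]
notch [614.5387 -89.0784] 53.52906891507235 -52.08333966017201
notch [614.5387 -89.0784] 53.429303641771995 -52.48248090866246
tall [ 625.7487 -103.9004] 72.11150341746334 -52.29365678328121
tall [ 625.7487 -103.9004] 72.01277241858412 -52.5900885450103
low [617.9457 -94.7081] 60.06905709933752 -52.81946388114379
low [617.9457 -94.7081] 59.97394842605964 -53.1762594102978
```

Aligned within about 0.6° (0.6 mm). Next I back off the stud, rise, and go over the cap.

play_rows(
  increments=[
    [[0.5,0.4,0],0,1],
    [[1.2,0.9,0],0,1],
    [[1.2,0.9,1.5],0,1],
    [[1.2,0.9,3],0,1],
    [[1,-2,3],0,1],
    [[0.9,-4.4,3],0,1],
    [[0.9,-4.4,2],0,1],
    [[0.9,-4.4,0.8],0,1],
    [[0.9,-4.4,0.5],0,1],
    [[0.9,-4.4,0.4],0,1],
  ],
)

```text
time: 6.98
position: [581.3, -45.8, 115.5]
eef_rot: [-0.998, 2.978, 0.002]
contact_force: [0.9, 0.3, 0.4]
opening: 0.1
```

```bash
python3 look.py w5|head -2
```

```text
6.975 [581.3342 -45.8138 115.4572] [0.9235 0.3341 0.4406] [ 0.1868  0.7075 -0.2451  1.8157  0.2616  0.6492  2.0063]
toolx -142.94769183039952
```

View pics/w5.png

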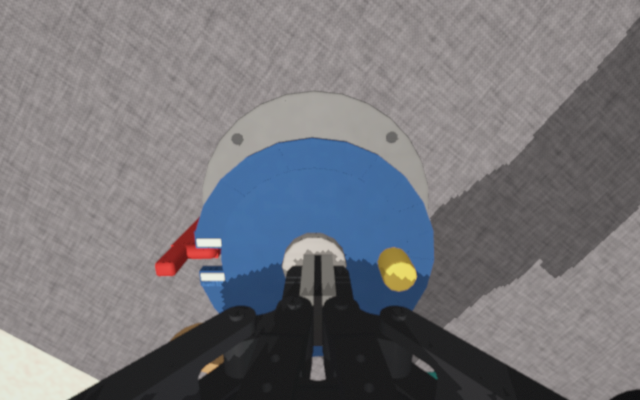

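The fingertips (318,262) are over the cap (315,258), and the notch still straddles the post at (208,258). Pressing slowly now.

play_rows(
  increments=[
    [[0,-0.1,-0.3],0,1],
    [[0,-0.1,-0.5],0,1],
    [[0,-0.1,-0.6],0,1],
    [[0,-0.1,-0.7],0,1],
    [[0,-0.1,-0.8],0,1],
    [[0,-0.1,-0.9],0,1],
    [[0,-0.1,-0.9],0,1],
  ],
)

```text
time: 7.9
position: [581.6, -46.9, 106.6]
eef_rot: [-0.997, 2.977, 0.001]
contact_force: [-0.9, 0.4, 3.5]
opening: -0.1
```

play_rows(
  increments=[
    [[0,0,-0.1],0,1],
    [[0,0,-0.2],0,1],
    [[0,0,-0.3],0,1],
    [[0,0,-0.4],0,1],
    [[0,0,-0.4],0,1],
  ],
)

```text
time: 8.52
position: [581.6, -46.9, 102.4]
eef_rot: [-0.997, 2.977, 0.002]
contact_force: [-0.7, 0.5, 2.7]
opening: 0.4
```

play_rows(
  increments=[
    [[0,0,-0.1],0,1],
    [[0,0,-0.15],0,1],
    [[0,0,-0.2],0,1],
    [[0,0,-0.3],0,1],
    [[0,0,-0.3],0,1],
  ],
)

```text
time: 9.15
position: [581.6, -46.9, 101.0]
eef_rot: [-0.997, 2.977, 0.001]
contact_force: [-3.8, 0.5, 16.6]
opening: -0.1
```

It hit a hard stop at TCP 101.0, where seating is expected, with 16.6 N. One slightly firmer press, then I lift off and check.

play_rows(
  increments=[
    [[0,0,-0.2],0,1],
    [[0,0,-0.3],0,1],
    [[0,0,-0.3],0,1],
  ],
)

```text
time: 9.52
position: [581.6, -46.9, 101.0]
eef_rot: [-0.997, 2.977, -0.001]
contact_force: [-7.7, 0.9, 28.6]
opening: -0.3
```

play_rows(
  increments=[
    [[0,0,1],0,1],
    [[0,0,4],0,1],
    [[0,0,8],0,1],
    [[-2,4,12],0,1],
    [[-4,9,15],0,1],
    [[-5,12,15],0,1],
    [[-5,12,15],0,1],
  ],
)

```text
time: 10.4
position: [530.8, 76.1, 251.4]
eef_rot: [-1.004, 2.973, 0.0]
contact_force: [1.1, -0.5, -0.2]
opening: 0.2
```

```bash
python3 look.py w6|head -2;python3 -c "
from h import *
im=manip.get_image('scene');cv2.imwrite('pics/s6.png',im)
t=manip.get_image('top');cv2.imwrite('pics/t6.png',t)
f=lambda i:cv2.resize(i,(540,540),interpolation=2)
cv2.imwrite('pics/cs6.png',cv2.resize(im[190:280,275:365],None,fx=6,fy=6,interpolation=2))"
```

```text
10.4 [530.8059  76.0739 251.3743] [ 1.074  -0.4984 -0.202 ] [ 0.0206  0.4666 -0.3125  1.8211  0.1802  0.8784  1.8467]
toolx -142.66798712061134
```

View pics/w6.png

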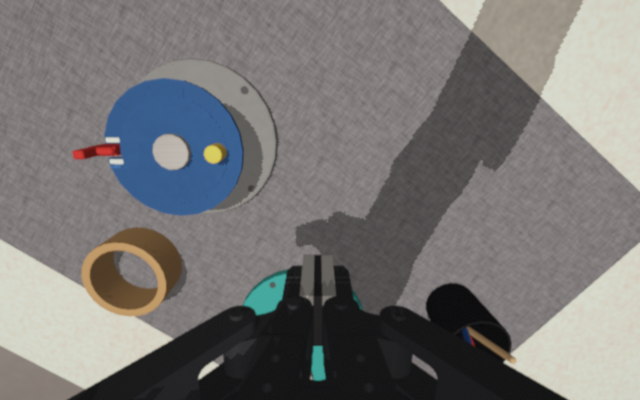

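View pics/cs6.png

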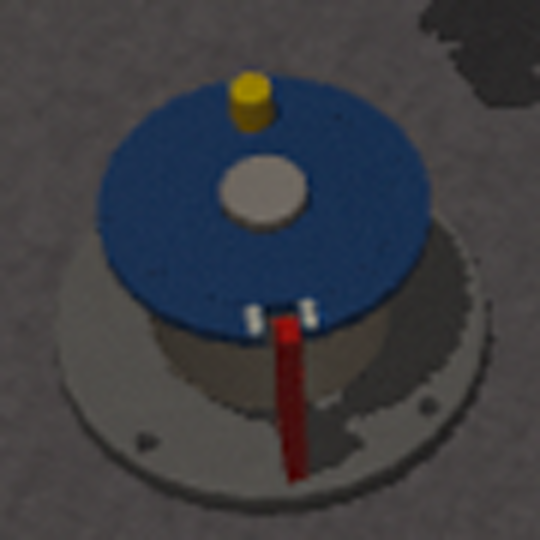

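View pics/s6.png

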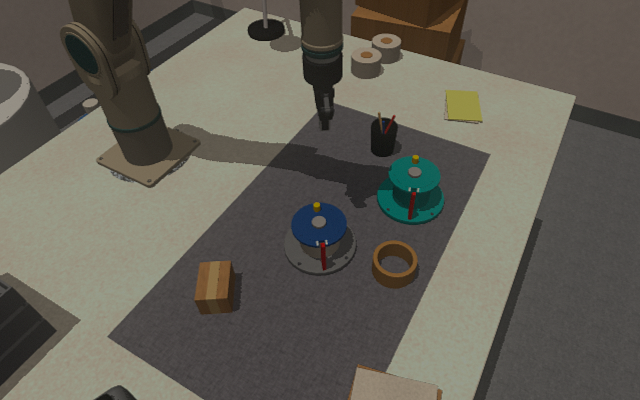

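The scene view shows the notch over the post. The cap dropped 3 px, which matches about 10 mm. The tape, carton and cup look unmoved and the arm is clear. Handing in.

Run:
```python
from plant import manip
print(manip.observe()["contact_force"]);print(manip.finish_job())
```

```text
[-0.35634677  0.82281328 -0.97049042]
the job is handed in; nothing more can be done
None
```

I locked the label roll on the blue unwinder and handed the job in at about 10.5 s; no verdict was reported. With closed fingertips I pushed the yellow stud counterclockwise about 66° until the notch stood over the red key post. Then I pressed the cap straight down and moved clear.

- **Alignment:** before pressing, the notch measured within about 0.6° of the post, roughly 0.6 mm at the rim. Individual post readings differed by up to about 0.9°.
- **Seating:** the disc slid down at about 3 N to a hard stop with the fingertips at 90 mm, which is the seated cap height. It did not move further at 29 N.
- **Camera check:** afterwards the cap had dropped about 3 px in the scene picture, which fits 10 mm, and the notch straddled the post.
- **Surroundings:** by eye, the tape roll, carton, pen cup and turquoise look-alike stood where they were. The arm was about 150 mm above the disc with no contact force beyond sensor noise.

No check failed.

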